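Find the pitch leaf that fits the mould-press screw

ROBOT

A 7-joint arm with a two-finger parallel gripper is mounted at the origin on the work surface. World frame = base frame: x ahead of the robot, y to its left, z up, the work surface at z = 0. Lengths are in m, angles in rad, forces in N, time in s.
With the tool pointing down it reaches from about 0.4 to 0.85 m from the base axis. Payload 10.4 kg.
Tool frame: the origin (TCP) lies on the centre line of the jaws, within the pads' length; the fingertips stand 8 mm ahead of it and the grasp point (between the pads) lies 11 mm behind it (r.finger_overhang is the distance from the TCP to the fingertips, in m); z points along the fingers, y is the line along which they close (so a half turn about z gives the same grasp; the last joint's range is limited). The gripper opens to 87 mm and grips with 3 to 60 N. Pads are 19 mm wide; open, the fingers measure 117 mm over their backs; the gripper's body (75 mm by 190 mm) begins 51 mm behind the grasp point.
Start: joints at [1.259, 0.332, -0.065, 1.46, 0.022, 1.35, -0.088], TCP at [0.178, -0.599, 0.231] pointing down, gripper open.
Joint ranges: [-2.6, 2.6], [-0.5, 2.12], [-1.47, 1.34], [0.16, 2.42], [-1.27, 4.41], [0.06, 2.06], [-2.6, 2.6]. Speed limits (rad/s): [2.22, 2.22, 2.79, 2.79, 3.14, 3.14, 3.14].

INTERFACE

Orientations are given as a unit quaternion [x, y, z, w].
In Python, from bench import r, vision gives the robot as it stands.
- The arm moves only by the tool drive_tool, never from a script. Its argument "series" is a list of rows, each a list of 2 entries, a list of its own where there are three numbers: the shift along the world's x, y, z in cm, then the turn about the world's z in degrees. A call has exactly 10 rows; each row shifts and turns the commanded pose from where the row before left it; what a row does not reach is not made up. A row lasts 1/8 s, in which the tool goes at most 62.5 mm and 10.7 degrees, less where a joint would pass 70% of its speed; a pose out of reach is approached as far as the arm can. A call with a gripper value outside its range is refused whole. "hand" is the closure, from 0 (fully open) to 1 (shut), set as the call begins (left out, the last holds). The fingers move at their own pace and stop on an object; "newtons" is the grip in N (left out, the last holds). Time passes only in rows, so rows that do not move let the fingers close, or fill a call up. It gives the time, the measured TCP pose, the force, the opening and the grip force at its end, in the units of the state.
- r.read_state(): the state, without advancing time (a new reading comes with each control period).
- vision.camera(name): name is "side" or "top" or "wrist"; returns a dict with "color" (480x640x3 uint8, red, green, blue), "intrinsics" (3x3 intrinsics, pixels), "R" (3x3) and "t" (3): a world point X has camera coordinates R X + t; the wrist camera has in their place "mount" (4x4, takes a point from camera to tool coordinates, whose origin is the TCP and whose axes are the flange's). Camera axes: x right, y down, z forward; pixel columns grow to the right and rows downward; lengths in m; the calibration is good to about 2 mm. A picture is of the moment at which its call begins: read the wrist's pose just before it. There is no depth.
- r.close_job(): hands the job in; it is judged then, once.
The state is a dict: "time": time; "joint_positions": joint angles; "joint_vel": joint speeds; "joint_torque": joint torques, N m; "ee_pos": TCP position; "eef_rot": TCP orientation; "ft_force": force on the tool from outside, world axes, zero at the start; "torque": the same for the moment, N m; "width": finger opening in m; "grip_force": force on a finger pad.
Only numpy, scipy, OpenCV 4.12 (cv2) and the standard library are available. Lean on these libraries where they do the work, as an engineer would, in place of code of your own. Each camera call takes 0.05 s, during which the arm holds its last target. There are 200 camera calls.

TASK

Find which of the three toothed leaves fits the press screw in the middle of the bench: hold a leaf level and press its teeth into the near side of the thread, leaf by leaf, until you find the one that goes fully home, and hold it there a moment. Put that leaf flat on the slippery sloped board so that it comes to rest in the low corner with its grip up, its teeth pointing up the board and away from the robot, its plain edge against the lip on the robot's side and its right side against the right-hand lip (left and right as seen from the robot). Leave the other two leaves lying flat on the bench, and do not disturb the other things.

Things in the scene. Friction and masses are not known exactly. Their poses are not given: they have to be found in the camera images.
- leaf_a: aluminium pitch leaf, one of three alike but for tooth spacing (8, 10 or 12 mm, unmarked). Plate 8 mm thick, 80 mm in x with teeth, 72 mm in y; origin under its centre, z up. Teeth 5 mm deep on the +x edge, the centre one at y = 0; the -x edge is plain. Wooden grip bar on top along y: 50 long, 14 thick in x, centred at x = -5 mm, from 8 to 38 mm above the underside. About 150 g
- leaf_a_tips (a point): point on leaf_a: tip of its centre tooth (x = 40 mm, y = 0, 4 mm above the underside). Take a leaf by its bar from above, the fingers closing along the leaf's x
- leaf_a_heel (a point): point on leaf_a: corner of the underside where the plain edge meets the leaf's right side (x = -40 mm, y = -36 mm)
- leaf_b: another pitch leaf, exactly as leaf_a but for its tooth spacing
- leaf_b_tips (a point): point on leaf_b: tip of its centre tooth (x = 40 mm, y = 0, 4 mm above the underside)
- leaf_b_heel (a point): point on leaf_b: corner of the underside where the plain edge meets the leaf's right side (x = -40 mm, y = -36 mm)
- leaf_c: another pitch leaf, exactly as leaf_a but for its tooth spacing
- leaf_c_tips (a point): point on leaf_c: tip of its centre tooth (x = 40 mm, y = 0, 4 mm above the underside)
- leaf_c_heel (a point): point on leaf_c: corner of the underside where the plain edge meets the leaf's right side (x = -40 mm, y = -36 mm)
- screw_d: steel press screw lying along its y axis in a wooden cradle fixed to the bench, one of three alike but for thread spacing (8, 10 or 12 mm, unmarked); origin on the bench under its middle. Axis 52 mm up; 38 mm over the crests, grooves 5 mm deep, thread 120 mm long. Gauge only the screw in the middle of the bench (|y| < 0.15 m), not those at its left and right ends (|y| > 0.5 m)
- screw_d_groove (a point): bottom of the middle groove on the screw's -x side (x = -14, y = 0, z = 52 mm in its frame). The matching leaf, level, axes along the screw's, teeth to +x, is home with its tips point here; teeth have 0.6 mm play each side. A wrong leaf stops about 5 mm short. That side is open: the cradle blocks (58 mm high) stand 76 to 104 mm either side of the middle
- screw_e: another press screw in its cradle, exactly as screw_d but for the thread spacing
- screw_e_groove (a point): as screw_d_groove, on screw_e
- screw_f: another press screw in its cradle, exactly as screw_d but for the thread spacing
- screw_f_groove (a point): as screw_d_groove, on screw_f
- deck: sloped board: waxed, very slippery deck (friction about 0.14), 170 x 170 mm, on a fixed stand, tilted 26 degrees straight towards its low corner. Origin at that corner on the surface, 32 mm above the bench; x and y run up the deck along its two low edges, z is its outward normal. Lips 12 mm high, 8 mm thick, stand along both low edges, inner faces at x = 0 and y = 0
- deck_corner (a point): the locating corner: the deck's low corner on its surface between the two lips (the origin of deck). The deck's x points away from the robot within about 20 degrees. A leaf released on the deck slides down to it by itself; the deck's highest corner is about 0.14 m above the bench
Mind the look-alikes: they are no part of the job. Leave any pink or turquoise look-alike of the leaf_b alone.

How it is judged:
On the way:
1. the leaf that fits the middle screw is pressed fully home in its near side: tips within 2.2 mm of the groove bottom, 7 mm of axis height, 30 mm of the middle; square and level to 0.1 rad (((world y of screw_f between -0.3 and 0.3 m and x of leaf_a_tips in the frame of screw_f between -0.0162 and -0.01 m and y of leaf_a_tips in the frame of screw_f between -0.03 and 0.03 m and z of leaf_a_tips in the frame of screw_f between 0.045 and 0.059 m and angle between the x axis of leaf_a and the x axis of screw_f, either way round below 0.1 rad and angle between the z axis of leaf_a and the z axis of screw_f, either way round below 0.12 rad) or (world y of screw_d between -0.3 and 0.3 m and x of leaf_b_tips in the frame of screw_d between -0.0162 and -0.01 m and y of leaf_b_tips in the frame of screw_d between -0.03 and 0.03 m and z of leaf_b_tips in the frame of screw_d between 0.045 and 0.059 m and angle between the x axis of leaf_b and the x axis of screw_d, either way round below 0.1 rad and angle between the z axis of leaf_b and the z axis of screw_d, either way round below 0.12 rad) or (world y of screw_e between -0.3 and 0.3 m and x of leaf_c_tips in the frame of screw_e between -0.0162 and -0.01 m and y of leaf_c_tips in the frame of screw_e between -0.03 and 0.03 m and z of leaf_c_tips in the frame of screw_e between 0.045 and 0.059 m and angle between the x axis of leaf_c and the x axis of screw_e, either way round below 0.1 rad and angle between the z axis of leaf_c and the z axis of screw_e, either way round below 0.12 rad))), for 0.2 s.
At the end, for the whole second after the job is handed in: The leaf that fits the middle screw lies flat and still on the deck, heel corner within 6 mm of the locating corner, x axis within 0.1 rad of the deck's x, grip up; the other two lie flat and still on the bench (((world y of screw_f between -0.3 and 0.3 m and distance between leaf_a_heel and deck_corner below 0.006 m and angle between the z axis of leaf_a and the z axis of deck, either way round below 0.08 rad and angle between the x axis of leaf_a and the x axis of deck, either way round below 0.1 rad and linear speed of each of leaf_a, leaf_b, leaf_c below 0.01 m/s and height (world z) of each of leaf_b, leaf_c below 0.006 m and angle between each of leaf_b, leaf_c's own z axis and vertical below 0.08 rad) or (world y of screw_d between -0.3 and 0.3 m and distance between leaf_b_heel and deck_corner below 0.006 m and angle between the z axis of leaf_b and the z axis of deck, either way round below 0.08 rad and angle between the x axis of leaf_b and the x axis of deck, either way round below 0.1 rad and linear speed of each of leaf_b, leaf_a, leaf_c below 0.01 m/s and height (world z) of each of leaf_a, leaf_c below 0.006 m and angle between each of leaf_a, leaf_c's own z axis and vertical below 0.08 rad) or (world y of screw_e between -0.3 and 0.3 m and distance between leaf_c_heel and deck_corner below 0.006 m and angle between the z axis of leaf_c and the z axis of deck, either way round below 0.08 rad and angle between the x axis of leaf_c and the x axis of deck, either way round below 0.1 rad and linear speed of each of leaf_c, leaf_a, leaf_b below 0.01 m/s and height (world z) of each of leaf_a, leaf_b below 0.006 m and angle between each of leaf_a, leaf_b's own z axis and vertical below 0.08 rad))); the robot touches nothing.
It fails at once if one of the other things on the bench is shifted by more than 40 mm (distance of any of brush, scraper, mallet, pot_yellow, pot_grey, jar, cup, plaster_tile from where it was at the start of the episode above 0.04 m).
It also fails if it takes over 72 s, if anything falls off the work surface, if the arm or the gripper's body presses on something with over 40 N, if the wrist force passes 120 N, or if a joint passes its speed limit or range.

## Working session

There is one attempt and no reset: what is moved stays moved. The work goes in short steps, Python scripts to look and compute and a tool call to move; the robot and the scene stay as the last step left them, time stands still between calls to the robot, and variables do not carry over. Pictures are saved under pics/ and viewed, at most 10 in all, crops included, and the job is handed in when it is done.

Besides the shell and the picture viewer there is one more tool, called after "Call:" in YAML: its name, and indented under it one key for each argument. drive_tool: Moves the arm, as the interface text tells. Its arguments: {"type":"object","properties":{"series":{"type":"array"},"hand":{"type":"number"},"newtons":{"type":"number"}},"required":["series"]}

```bash
ls; mkdir -p pics; python3 - <<'E'
from bench import r, vision
import cv2,numpy as np
for n in("top","side"):
    c=vision.camera(n); cv2.imwrite(f"pics/{n}0.png",c["color"][:,:,::-1])
    np.savez(f"{n}.npz",**c); print(n,c["intrinsics"].round(1).tolist(),c["R"].round(3).tolist(),c["t"].round(3).tolist())
s=r.read_state();print(s)
E
```

```text
pics
top [[537.9, 0.0, 322.6], [0.0, 537.9, 240.4], [0.0, 0.0, 1.0]] [[0.004, -1.0, 0.007], [-0.999, -0.005, -0.043], [0.043, -0.007, -0.999]] [-0.002, 0.473, 1.548]
side [[440.1, 0.0, 318.3], [0.0, 440.1, 240.8], [0.0, 0.0, 1.0]] [[-0.927, -0.375, -0.009], [-0.281, 0.71, -0.646], [0.249, -0.596, -0.763]] [0.468, 0.168, 1.273]
{'time': 0.1, 'joint_positions': array([ 1.25942615,  0.33281369, -0.06473256,  1.46085797,  0.02162295,
        1.34988535, -0.08853338]), 'joint_vel': array([-3.09599149e-05, -2.91292155e-03, -2.12638280e-04, -2.74712331e-03,
        1.36284708e-05, -1.64803350e-03, -1.92074473e-03]), 'joint_torque': array([ 1.91923471e-03, -6.24545217e+01,  2.47584481e-02, -3.90718389e+01,
       -6.14358578e-02,  3.66098236e-02, -3.22354640e-05]), 'ee_pos': array([ 0.1778974 , -0.59880016,  0.22983014]), 'eef_rot': array([ 9.89592811e-01,  1.43894635e-01, -1.24929821e-04, -6.21461040e-04]), 'ft_force': array([ 0.20003157,  0.10325009, -1.10828416]), 'torque': array([ 0.07167855, -0.00842685,  0.07688601]), 'grip_force': 0.0, 'width': 0.08696693968415702}
```

View pics/top0.png

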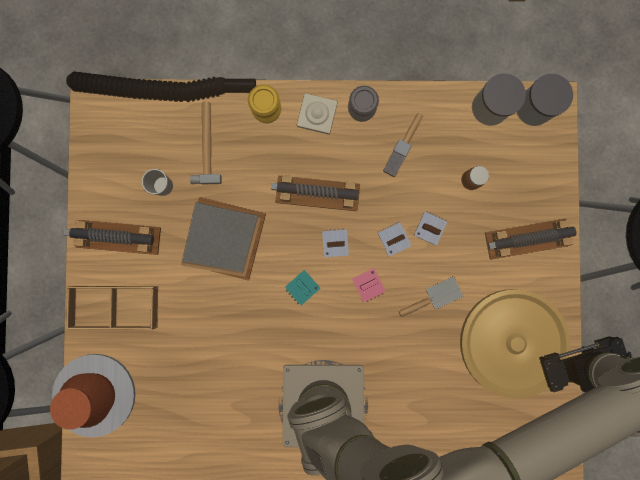

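View pics/side0.png

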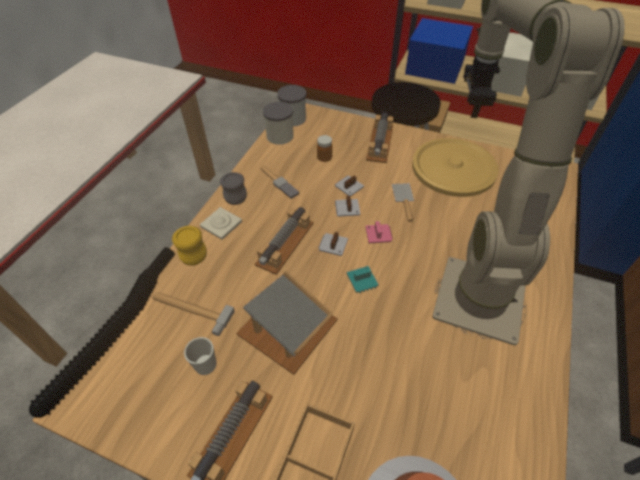

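The top view shows silver leaves at about (335,243), (394,239) and (431,228). The middle screw is at (317,192) and the deck at (224,238). The side view shows the same layout with the deck's low corner towards the robot. Next I'll measure and zoom in.

```bash
cat > h.py <<'E'
import numpy as np,cv2
from scipy.spatial.transform import Rotation as Ro
def load(n):
    return dict(np.load(n))
def ray(c,px):
    K=c["intrinsics"];px=np.atleast_2d(px).astype(float)
    d=np.c_[(px[:,0]-K[0,2])/K[0,0],(px[:,1]-K[1,2])/K[1,1],np.ones(len(px))]
    return -c["R"].T@c["t"], d@c["R"]
def plane(c,px,z):
    o,d=ray(c,px); return o+d*((z-o[2])/d[:,2])[:,None]
def proj(c,X):
    q=np.atleast_2d(X)@c["R"].T+c["t"]; q=q@c["intrinsics"].T; return q[:,:2]/q[:,2:]
def wrist(r,vision):
    s=r.read_state(); c=vision.camera("wrist"); c=dict(c)
    T=np.eye(4);T[:3,:3]=Ro.from_quat(s["eef_rot"]).as_matrix();T[:3,3]=s["ee_pos"]
    M=T@c["mount"]; c["R"]=M[:3,:3].T; c["t"]=-M[:3,:3].T@M[:3,3]; return c,s
E
python3 - <<'E'
from h import *
c=load("top.npz");im=c["color"]
hsv=cv2.cvtColor(im,cv2.COLOR_RGB2HSV)
cv2.imwrite("pics/crop0.png",cv2.resize(im[165:285,175:455,::-1],None,fx=2.85,fy=2.85,interpolation=cv2.INTER_CUBIC))
m=((hsv[...,1]<60)&(hsv[...,2]>120)).astype(np.uint8)
m[:, :280]=0;m[:,460:]=0;m[:215]=0;m[262:]=0
m=cv2.morphologyEx(m,cv2.MORPH_CLOSE,np.ones((7,7)))
for q in cv2.findContours(m,0,1)[0]:
    if cv2.contourArea(q)<100: continue
    b=cv2.boxPoints(cv2.minAreaRect(q)); p=plane(c,b,.008)
    x,y,w,h=cv2.boundingRect(q)
    bm=np.zeros_like(m);cv2.drawContours(bm,[q],-1,1,-1)
    bm&=((hsv[...,1]>70)).astype(np.uint8)
    ys,xs=np.nonzero(bm); P=plane(c,np.c_[xs,ys],.038)
    u,s,v=np.linalg.svd(P[:,:2]-P[:,:2].mean(0),full_matrices=False)
    print("leaf",cv2.contourArea(q),p.mean(0).round(4),"edges",np.degrees(np.arctan2(*(p[1]-p[0])[1::-1])).round(1),"bar",P.mean(0).round(4),np.degrees(np.arctan2(v[0,1],v[0,0])).round(1),len(xs))
# deck grey
m=((hsv[...,1]<50)&(hsv[...,2]<140)).astype(np.uint8);k=np.zeros_like(m);k[190:285,175:275]=m[190:285,175:275]
q=max(cv2.findContours(k,0,1)[0],key=cv2.contourArea);b=cv2.boxPoints(cv2.minAreaRect(q))
print("deck",b.round(1).tolist(),plane(c,b,.07).round(3).tolist())
k=np.zeros_like(m);k[175:212,280:356]=((hsv[...,1]<70)&(hsv[...,2]<110))[175:212,280:356]
ys,xs=np.nonzero(k);P=plane(c,np.c_[xs,ys],.06)[:,:2];u,s,v=np.linalg.svd(P-P.mean(0),full_matrices=False)
print("screw",P.mean(0).round(4),np.degrees(np.arctan2(v[0,1],v[0,0])),len(xs))
E
```

```text
leaf 613.5 [ 0.467  -0.0356  0.008 ] edges -85.6 bar [ 0.465  -0.0353  0.038 ] -87.8 79
leaf 622.0 [ 0.4807 -0.2094  0.008 ] edges -63.2 bar [ 0.4762 -0.2099  0.038 ] 106.1 86
leaf 597.0 [ 0.511  -0.3119  0.008 ] edges -23.3 bar [ 0.5073 -0.3088  0.038 ] -108.5 94
deck [[182.1999969482422, 260.20001220703125], [194.8000030517578, 202.10000610351562], [256.79998779296875, 215.5], [244.1999969482422, 273.6000061035156]] [[0.414, 0.39, 0.07], [0.576, 0.358, 0.07], [0.54, 0.185, 0.07], [0.378, 0.218, 0.07]]
screw [0.6119 0.0159] -95.80205544460986 700
```

View pics/crop0.png

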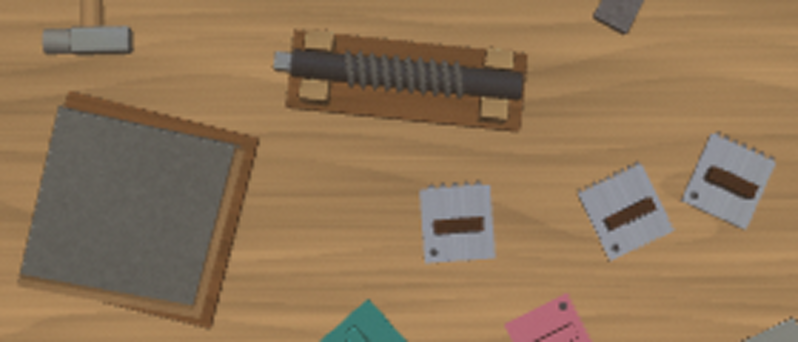

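The crop shows leaf teeth pointing away from the robot, the coarse screw thread, and the deck's low corner at crop (205,310). I'll move over the leaves for a closer wrist view.

Call:
drive_tool:
  series:
    - [[2.6,4.6,1.2],7.8]
    - [[2.6,4.6,1.2],7.8]
    - [[2.6,4.6,1.2],7.8]
    - [[2.6,4.6,1.2],7.8]
    - [[2.6,4.6,1.2],7.8]
    - [[2.6,4.6,1.2],7.8]
    - [[2.6,4.6,1.2],7.8]
    - [[2.6,4.6,1.2],7.8]
    - [[2.6,4.6,1.2],7.8]
    - [[2.6,4.6,1.2],7.8]
  hand: 0

```text
time: 1.35
ee_pos: [0.4384, -0.1375, 0.3508]
eef_rot: [0.677, 0.736, -0.0, 0.0]
ft_force: [1.1, -1.3, -0.6]
width: 0.0866
grip_force: 0.0
```

```bash
python3 - <<'E'
from bench import r, vision
from h import *
c,s=wrist(r,vision); np.savez("w1.npz",**c); cv2.imwrite("pics/w1.png",c["color"][:,:,::-1])
print(s["ee_pos"],Ro.from_quat(s["eef_rot"]).as_euler("xyz",degrees=True),s["joint_positions"].round(2),c["intrinsics"][0],c["mount"].round(3).tolist(),r.finger_overhang)
E
```

```text
[ 0.4384236  -0.13750755  0.35083593] [-1.79994218e+02  1.23407164e-02  9.47927820e+01] [ 0.81 -0.05 -0.57  1.64 -0.03  1.55  0.32] [333.29067577   0.         323.203987  ] [[0.001, -0.953, -0.302, 0.084], [1.0, 0.0, 0.001, 0.001], [-0.001, -0.302, 0.953, -0.155], [0.0, 0.0, 0.0, 1.0]] 0.008
```

View pics/w1.png

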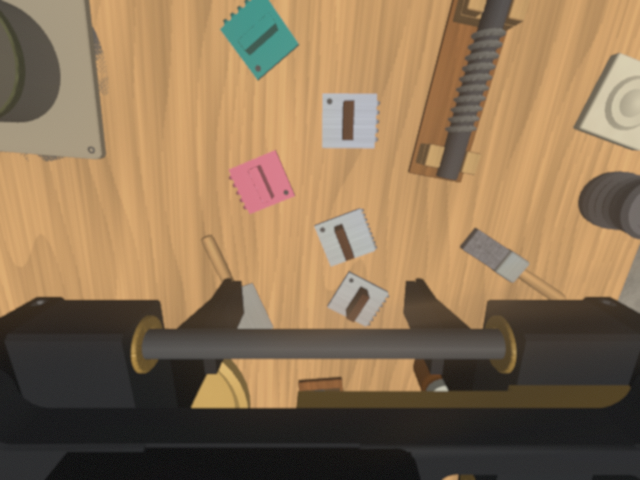

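The wrist view shows leaves at (349,121), (346,237) and (358,299) and the thread from (490,30) to (460,140). I'll measure poses and tooth pitch from it.

```bash
cat > leaf.py <<'E'
from h import *
def leaves(c,roi,z=.008):
    im=c["color"];hsv=cv2.cvtColor(im,cv2.COLOR_RGB2HSV);out=[]
    m=((hsv[...,1]<50)&(hsv[...,2]>120)).astype(np.uint8);k=np.zeros_like(m)
    x0,y0,x1,y1=roi;k[y0:y1,x0:x1]=m[y0:y1,x0:x1]
    k=cv2.morphologyEx(k,cv2.MORPH_OPEN,np.ones((3,3)))
    for q in cv2.findContours(k,0,1)[0]:
        if cv2.contourArea(q)<1000: continue
        P=plane(c,cv2.convexHull(q)[:,0],z)[:,:2]
        (cx,cy),(w,h),a=cv2.minAreaRect((P*1000).astype(np.float32))
        # long side = x (80)
        if w<h:a+=90
        a=(a+90)%180-90
        out.append((cx/1000,cy/1000,a,w,h))
    return out
def rect(c,o,yaw,z,xr,yr,s):
    # orthographic resample: rows = x decreasing (up=+x), cols = y decreasing
    xs=np.arange(xr[1],xr[0],-1/s/1000);ys=np.arange(yr[1],yr[0],-1/s/1000)
    X,Y=np.meshgrid(xs,ys,indexing="ij");t=np.radians(yaw)
    W=np.stack([o[0]+X*np.cos(t)-Y*np.sin(t),o[1]+X*np.sin(t)+Y*np.cos(t),np.full_like(X,z)],-1)
    p=proj(c,W.reshape(-1,3)).reshape(*X.shape,2).astype(np.float32)
    return cv2.remap(c["color"],p,None,cv2.INTER_CUBIC)
E
python3 - <<'E'
from leaf import *
c=load("w1.npz");L=leaves(c,(310,85,400,330));rows=[]
for l in L:
    print("leaf",np.round(l,4)); rows.append(rect(c,l[:2],l[2],.008,(.03,.05),(-.065,.065),6))
p=plane(c,[[491,30],[459,140]],.057);d=p[0]-p[1];yaw=np.degrees(np.arctan2(-d[0],d[1]));o=p.mean(0);print("screw",p.round(4).tolist(),yaw)
rows.append(rect(c,o,yaw,.052,(-.04,.03),(-.065,.065),6))
cv2.imwrite("pics/rect1.png",cv2.resize(np.vstack(rows)[...,::-1],(780,600)))
print([x.shape for x in rows])
E
```

```text
leaf [  0.5123  -0.3092 -24.376   71.8412  78.6738]
leaf [ 0.4804 -0.2037 25.9929 78.069  72.8026]
leaf [ 4.68400e-01 -3.27000e-02  4.83940e+00  7.84080e+01  7.03411e+01]
screw [[0.6197, 0.08, 0.057], [0.6079, -0.0457, 0.057]] -5.391683402791273
[(121, 780, 3), (121, 780, 3), (121, 780, 3), (421, 780, 3)]
```

View pics/rect1.png

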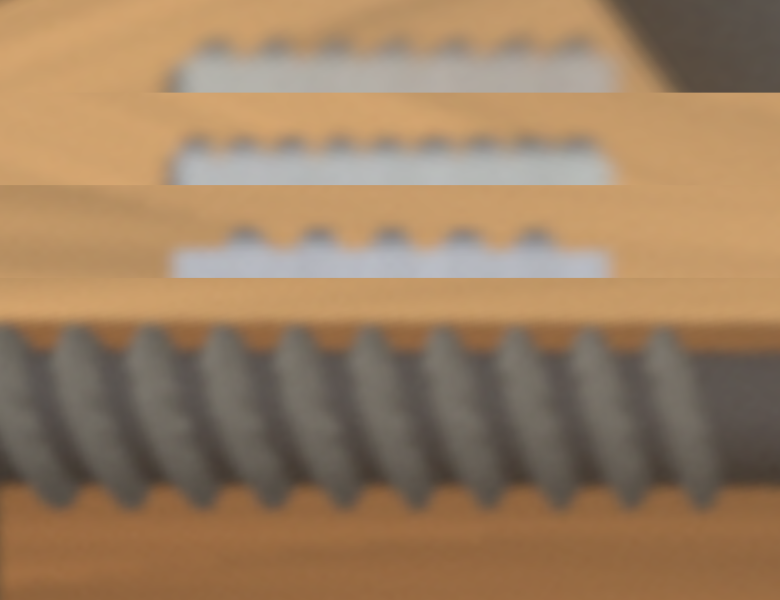

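Pitches read from the picture: leaf 3 is 10 mm, leaf 2 is 8 mm, leaf 1 is 12 mm, and the middle screw is 12 mm. So the leaf at (0.468,-0.033) should fit, and I'll take it by its bar.

Call:
drive_tool:
  series:
    - [[0.4,1.7,-5.0],0]
    - [[0.4,1.7,-5.0],0]
    - [[0.4,1.7,-5.0],0]
    - [[0.4,1.7,-5.0],0]
    - [[0.4,1.7,-5.0],0]
    - [[0.4,1.8,-4.0],0]
    - [[0,0,-2.5],0]
    - [[0,0,-1.0],0]
    - [[0,0,-0.5],0]
    - [[0,0,0],0]

```text
time: 2.65
ee_pos: [0.4624, -0.0365, 0.0211]
eef_rot: [0.679, 0.734, 0.0, 0.0]
ft_force: [0.1, -0.0, -0.1]
width: 0.087
grip_force: 0.0
```

Call:
drive_tool:
  series:
    - [[0,0,0],0]
    - [[0,0,0],0]
    - [[0,0,0],0]
    - [[0,0,0],0]
    - [[0,0,0],0]
    - [[0,0,0],0]
    - [[0,0,0],0]
    - [[0,0,0],0]
    - [[0,0,0],0]
    - [[0,0,0],0]
  hand: 1
  newtons: 40

```text
time: 3.9
ee_pos: [0.4621, -0.0361, 0.0206]
eef_rot: [0.679, 0.735, 0.0, 0.0]
ft_force: [0.1, -0.7, -0.6]
width: 0.0134
grip_force: 40.0
```

Call:
drive_tool:
  series:
    - [[0,0,2.4],0]
    - [[0,0,2.4],0]
    - [[1.2,1.2,0],-2.5]
    - [[1.2,1.2,0],-2.5]
    - [[1.2,1.2,0],-2.5]
    - [[1.2,1.2,0],-2.5]
    - [[1.2,1.2,0],0]
    - [[0.9,0,0],0]
    - [[0,0,0],0]
    - [[0,0,0],0]

```text
time: 5.15
ee_pos: [0.5306, 0.0233, 0.0684]
eef_rot: [0.74, 0.673, -0.0, -0.0]
ft_force: [0.5, 0.1, -1.2]
width: 0.0136
grip_force: 40.0
```

```bash
python3 - <<'E'
from bench import r, vision
from leaf import *
c,s=wrist(r,vision); np.savez("w2.npz",**c); cv2.imwrite("pics/w2.png",c["color"][:,:,::-1])
R=Ro.from_quat(s["eef_rot"]).as_matrix();yaw=np.degrees(np.arctan2(R[1,1],R[0,1]));print(s["ee_pos"],yaw,s["ft_force"],c["color"].shape)
im=rect(c,s["ee_pos"],yaw,.052,(-.01,.1),(-.03,.07),6)
cv2.imwrite("pics/rect2.png",np.hstack([im[:600,:,::-1]])[:, :])
print(proj(c,[s["ee_pos"]]))
E
```

```text
[0.53063734 0.02327149 0.06837856] -5.475192482787815 [ 0.48528895  0.11670972 -1.16805514] (480, 640, 3)
[[321.83797424 304.20744029]]
```

View pics/rect2.png

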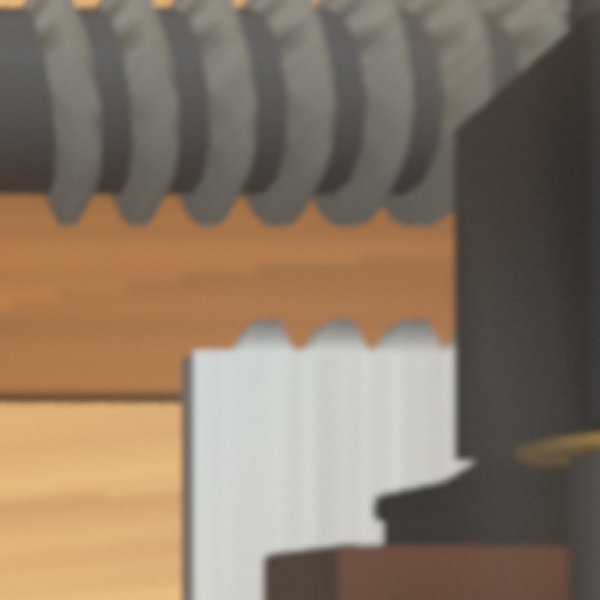

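The rectified view shows tooth centres at columns 264, 337 and 408, and crest bottoms at 67, 138, 208, 278, 348 and 417. After parallax the leaf needs about +2 mm sideways and about 24 mm forward.

Call:
drive_tool:
  series:
    - [[0.57,0.02,0],0]
    - [[0.57,0.02,0],0]
    - [[0.57,0.02,0],0]
    - [[0,0,0],0]
    - [[0.1,-0.01,0],0]
    - [[0.1,-0.01,0],0]
    - [[0.1,-0.01,0],0]
    - [[0.1,-0.01,0],0]
    - [[0,0,0],0]
    - [[0,0,0],0]

```text
time: 6.45
ee_pos: [0.5517, 0.0237, 0.0684]
eef_rot: [0.74, 0.673, -0.0, -0.0]
ft_force: [-3.8, -1.9, -1.4]
width: 0.0137
grip_force: 40.0
```

Call:
drive_tool:
  series:
    - [[0.05,0,0],0]
    - [[0.05,-0.01,0],0]
    - [[0.05,0,0],0]
    - [[0.05,-0.01,0],0]
    - [[0,0,0],0]
    - [[0,0,0],0]
    - [[0,0,0],0]
    - [[0,0,0],0]
    - [[0,0,0],0]
    - [[0,0,0],0]

```text
time: 7.7
ee_pos: [0.5528, 0.0232, 0.068]
eef_rot: [0.74, 0.672, -0.001, -0.001]
ft_force: [-6.8, -3.5, -0.8]
width: 0.0137
grip_force: 40.0
```

```bash
python3 - <<'E'
from bench import r, vision
from leaf import *
c,s=wrist(r,vision); np.savez("w3.npz",**c)
R=Ro.from_quat(s["eef_rot"]).as_matrix();yaw=np.degrees(np.arctan2(R[1,1],R[0,1]));print(s["ee_pos"],yaw,s["ft_force"],s["torque"])
im=rect(c,s["ee_pos"],yaw,.052,(.02,.08),(-.01,.06),9)
cv2.imwrite("pics/rect3.png",im[:,:,::-1])
E
```

```text
[0.55283633 0.02318011 0.06800723] -5.481644792015975 [-6.84197852 -3.52994176 -0.77420015] [-0.88097387  1.52520347 -0.13538371]
```

View pics/rect3.png

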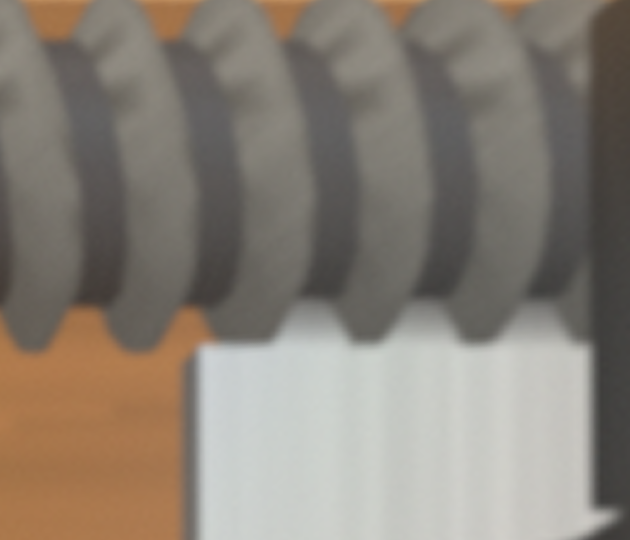

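The teeth sit in the grooves (columns 310, 422 and 535), almost at the root. The side force says to ease −y a little while pressing on.

Call:
drive_tool:
  series:
    - [[0.05,-0.03,0],0]
    - [[0.05,-0.03,0],0]
    - [[0.1,-0.02,0],0]
    - [[0.1,-0.02,0],0]
    - [[0.1,-0.01,0],0]
    - [[0,0,0],0]
    - [[0,0,0],0]
    - [[0,0,0],0]
    - [[0,0,0],0]
    - [[0,0,0],0]

```text
time: 9.0
ee_pos: [0.5533, 0.0229, 0.0678]
eef_rot: [0.74, 0.673, -0.004, -0.003]
ft_force: [-26.5, -2.0, 15.9]
width: 0.0134
grip_force: 40.0
```

Call:
drive_tool:
  series:
    - [[0,0.05,0],0]
    - [[0,0.05,0],0]
    - [[0,0,0],0]
    - [[0,-0.05,0],0]
    - [[0,-0.05,0],0]
    - [[0,-0.05,0],0]
    - [[0,-0.05,0],0]
    - [[0,0,0],0]
    - [[0,0.05,0],0]
    - [[0,0,0],0]

```text
time: 10.25
ee_pos: [0.5533, 0.0229, 0.0678]
eef_rot: [0.74, 0.673, -0.004, -0.003]
ft_force: [-25.8, -0.6, 15.5]
width: 0.0141
grip_force: 40.0
```

```bash
python3 - <<'E'
from bench import r, vision
from leaf import *
c,s=wrist(r,vision); np.savez("w4.npz",**c)
R=Ro.from_quat(s["eef_rot"]).as_matrix();yaw=np.degrees(np.arctan2(R[1,1],R[0,1]));print(s["ee_pos"],yaw,R.round(4).tolist(),s["ft_force"],s["torque"])
im=rect(c,s["ee_pos"],yaw,.052,(.02,.08),(-.01,.06),9)
cv2.imwrite("pics/rect4.png",im[:,:,::-1])
E
```

```text
[0.55333829 0.02286775 0.06782325] -5.398669807147613 [[0.0941, 0.9955, -0.0101], [0.9956, -0.0941, -0.0012], [-0.0021, -0.01, -0.9999]] [-25.82170664  -0.60335617  15.49725394] [-0.29900752  5.58137108 -0.16616669]
```

View pics/rect4.png

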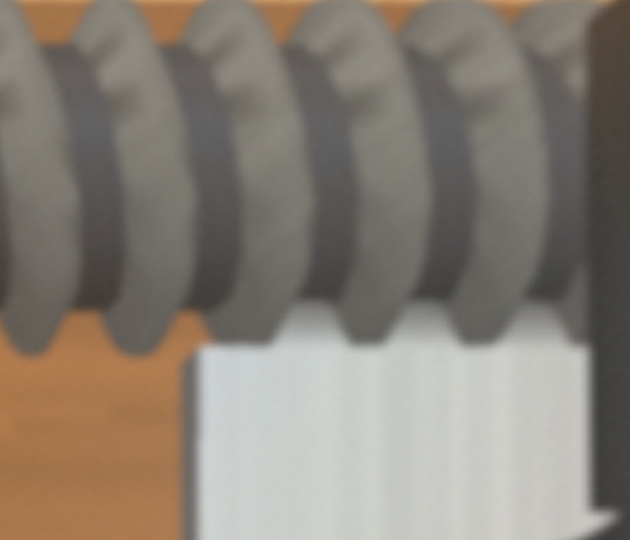

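The leaf is bottomed: tooth tips at row 300 sit past the root silhouette at row 310, and it no longer moves forward under 26 N. Next I'll retreat, lift, and measure the deck.

Call:
drive_tool:
  series:
    - [[-0.5,0.05,0],0]
    - [[-1.0,0.1,0],0]
    - [[-1.5,0.1,0],0]
    - [[-1.5,0.1,1.0],0]
    - [[0,1.0,3.5],0]
    - [[0,1.0,3.5],0]
    - [[0,1.0,3.5],0]
    - [[0,1.0,3.5],0]
    - [[0,0,2.5],0]
    - [[0,0,0],0]

```text
time: 11.55
ee_pos: [0.5141, 0.0665, 0.2454]
eef_rot: [0.74, 0.673, 0.002, 0.002]
ft_force: [0.7, -0.3, -2.8]
width: 0.0139
grip_force: 40.0
```

```bash
python3 - <<'E'
from bench import r, vision
from leaf import *
c=load("top.npz");im=c["color"];hsv=cv2.cvtColor(im,cv2.COLOR_RGB2HSV)
m=((hsv[...,1]<60)&(hsv[...,2]<140)).astype(np.uint8);k=np.zeros_like(m);k[190:285,175:275]=m[190:285,175:275]
k=cv2.morphologyEx(k,cv2.MORPH_OPEN,np.ones((3,3)))
q=max(cv2.findContours(k,0,1)[0],key=cv2.contourArea);h=cv2.convexHull(q)
e=cv2.approxPolyDP(h,5,True)[:,0];print(e.tolist())
# order: low (max row, right), then x-end (top right), high (top-left), y-end
low=e[np.argmax(e[:,0]+1.5*e[:,1])];xe=e[np.argmax(e[:,0]-e[:,1])];hi=e[np.argmin(e[:,0]+e[:,1])];ye=e[np.argmin(e[:,0]-e[:,1])]
zs=[.032,.0847,.1374,.0847];W=np.array([plane(c,p,z)[0] for p,z in zip([low,xe,hi,ye],zs)])
print(W.round(4).tolist(),[np.linalg.norm(W[i]-W[(i+1)%4]).round(4) for i in range(4)])
d=W[2]-W[0]; a=np.degrees(np.arctan2(d[1],d[0]));f=W[1]-W[3];print("diag heading",a,"cross heading+90",np.degrees(np.arctan2(f[1],f[0]))+90, "len",np.hypot(*d[:2]),"centre",W.mean(0).round(4))
E
```

```text
[[196, 203], [256, 216], [242, 270], [183, 260]]
[[0.3872, 0.2297, 0.032], [0.5368, 0.1852, 0.0847], [0.5661, 0.339, 0.1374], [0.4146, 0.3845, 0.0847]] [np.float64(0.1648), np.float64(0.1652), np.float64(0.1668), np.float64(0.1658)]
diag heading 31.411414844026492 cross heading+90 31.52815732598215 len 0.209676921580615 centre [0.4762 0.2846 0.0847]
```

```bash
python3 - <<'E'
from bench import r, vision
from leaf import *
c,s=wrist(r,vision); np.savez("w5.npz",**c); im=c["color"][:,:,::-1].copy()
d=np.r_[np.cos(np.radians(31.5)),np.sin(np.radians(31.5)),0];q=np.r_[-d[1],d[0],0];t=np.radians(26);m=np.cos(t)*d+np.sin(t)*np.r_[0,0,1]
x=(m-q)/2**.5;y=(m+q)/2**.5;o=np.r_[.3841,.2282,.032]
P=proj(c,[o,o+.17*x,o+.17*x+.17*y,o+.17*y]);print(P.round(1).tolist())
for p in P: cv2.circle(im,tuple(int(v) for v in p),3,(0,0,255),-1)
cv2.imwrite("pics/w5.png",im)
E
```

```text
[[175.8, 66.4], [337.3, 94.7], [369.8, -217.8], [134.2, -204.4]]
```

View pics/w5.png

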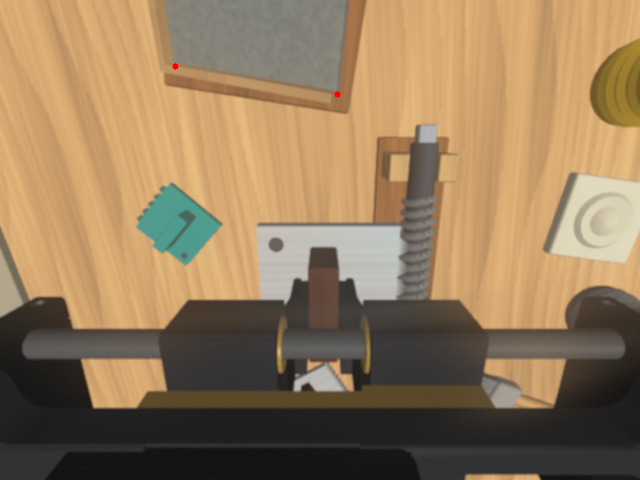

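The predicted deck corners (175,66) and (337,94) fall on the inner lip corners, so the deck pose is good. Moving the leaf over the deck.

Call:
drive_tool:
  series:
    - [[-0.9,2.4,-0.5],-1.0]
    - [[-0.9,2.4,-0.5],-1.0]
    - [[-0.9,2.4,-0.5],-1.0]
    - [[-0.9,2.5,-1.0],-1.0]
    - [[-0.9,2.5,-1.0],-1.0]
    - [[-0.9,2.5,-1.5],-1.0]
    - [[-0.9,2.5,-1.5],-1.0]
    - [[-1.0,2.5,-1.5],-1.0]
    - [[0,0,-1.0],0]
    - [[0,0,0],0]

```text
time: 12.85
ee_pos: [0.4396, 0.2617, 0.152]
eef_rot: [0.785, 0.619, -0.001, -0.0]
ft_force: [0.6, -1.0, -1.9]
width: 0.0137
grip_force: 40.0
```

Call:
drive_tool:
  series:
    - [[0.1,0.1,-0.8],0]
    - [[0,0,-0.8],0]
    - [[0,0,-0.8],0]
    - [[0,0,-0.6],0]
    - [[0,0,-0.3],0]
    - [[0,0,-0.2],0]
    - [[0,0,0],0]
    - [[0,0,0],0]
    - [[0,0,0],0]
    - [[0,0,0],0]

```text
time: 14.1
ee_pos: [0.4412, 0.2638, 0.1187]
eef_rot: [0.785, 0.619, 0.0, 0.0]
ft_force: [-0.5, -0.2, -2.3]
width: 0.0137
grip_force: 40.0
```

Call:
drive_tool:
  series:
    - [[0,0,-0.1],0]
    - [[0,0,-0.1],0]
    - [[0,0,-0.1],0]
    - [[0,0,-0.1],0]
    - [[0,0,0],0]
    - [[0,0,0],0]
    - [[0,0,0],0]
    - [[0,0,0],0]
    - [[0,0,0],0]
    - [[0,0,0],0]

```text
time: 15.35
ee_pos: [0.4411, 0.2638, 0.1146]
eef_rot: [0.785, 0.619, 0.0, 0.0]
ft_force: [-0.0, 0.0, -2.1]
width: 0.0133
grip_force: 40.0
```

Call:
drive_tool:
  series:
    - [[0,0,-0.1],0]
    - [[0,0,-0.1],0]
    - [[0,0,0],0]
    - [[0,0,0],0]
    - [[0,0,0],0]
    - [[0,0,0],0]
    - [[0,0,0],0]
    - [[0,0,0],0]
    - [[0,0,0],0]
    - [[0,0,0],0]

```text
time: 16.6
ee_pos: [0.4411, 0.2638, 0.1126]
eef_rot: [0.785, 0.619, 0.0, 0.0]
ft_force: [0.7, 0.3, -2.2]
width: 0.0135
grip_force: 40.0
```

Call:
drive_tool:
  series:
    - [[0,0,0],0]
    - [[0,0,0],0]
    - [[0,0,0],0]
    - [[0,0,0],0]
    - [[0,0,0],0]
    - [[0,0,1],0]
    - [[0,0,4],0]
    - [[0,0,5],0]
    - [[0,0,5],0]
    - [[0,0,5],0]
  hand: 0

```text
time: 17.85
ee_pos: [0.4408, 0.2639, 0.3151]
eef_rot: [0.785, 0.62, 0.0, 0.0]
ft_force: [0.5, 0.3, -0.1]
width: 0.0865
grip_force: 0.0
```

Call:
drive_tool:
  series:
    - [[0,-4,1],0]
    - [[0,-4,1],0]
    - [[0,-4,1],0]
    - [[0,-4,1],0]
    - [[0,-4,0],0]
    - [[0,0,0],0]
    - [[0,0,0],0]
    - [[0,0,0],0]
    - [[0,0,0],0]
    - [[0,0,0],0]

```text
time: 19.1
ee_pos: [0.4411, 0.0642, 0.3525]
eef_rot: [0.785, 0.62, -0.0, -0.0]
ft_force: [-0.3, 0.3, 0.1]
width: 0.0869
grip_force: 0.0
```

```bash
python3 - <<'E'
from bench import r, vision
from leaf import *
c,s=wrist(r,vision); np.savez("w6.npz",**c); im=c["color"][:,:,::-1].copy()
d=np.r_[np.cos(np.radians(31.5)),np.sin(np.radians(31.5)),0];q=np.r_[-d[1],d[0],0];t=np.radians(26);m=np.cos(t)*d+np.sin(t)*np.r_[0,0,1]
x=(m-q)/2**.5;y=(m+q)/2**.5;n=np.cross(x,y);o=np.r_[.3841,.2282,.032]
P=proj(c,[o+a*x+b*y+.008*n for a,b in((0,0),(.075,0),(.075,.072),(0,.072))]);print(P.round(1).tolist())
cv2.polylines(im,[P.astype(int)],True,(0,0,255),1)
T=vision.camera("top");a=cv2.resize(T["color"][190:285,175:275,::-1],(400,380),interpolation=cv2.INTER_CUBIC)
b=np.zeros((480,800,3),np.uint8);b[:380,400:]=a;b[:320,:400]=im[0:320,100:500];cv2.imwrite("pics/w6.png",b)
E
```

```text
[[248.0, 86.0], [302.3, 86.9], [296.8, 16.1], [236.9, 18.9]]
```

View pics/w6.png

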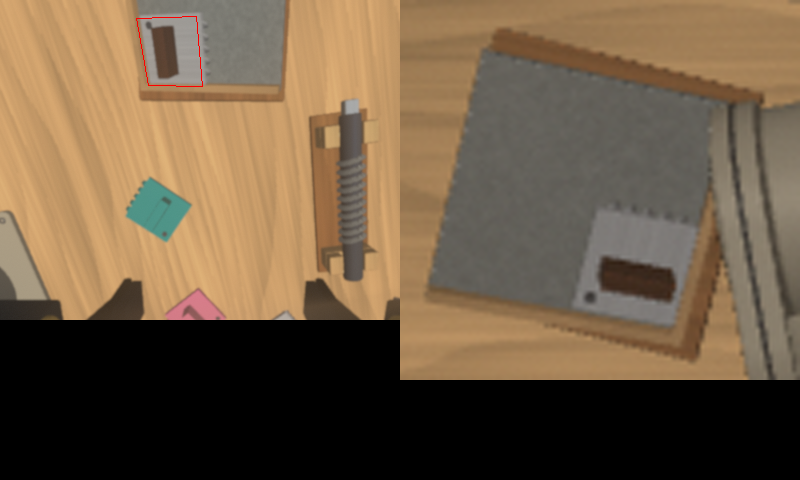

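The leaf sits in the low corner against both lips, teeth up and away, grip up. It matches the predicted outline (wrist crop 137–203, 17–87). Handing in.

```bash
python3 -c "
from bench import r
print(r.close_job())"
```

```text
the job is handed in; nothing more can be done
None
```

I picked the 12 mm leaf (nearest the middle screw) by measuring tooth spacing in the camera images and tried only that one. It pressed fully home in the thread, and the last picture shows it in the deck's low corner, grip up and teeth up the board; the other two leaves were never touched, and I handed the job in without seeing the verdict.

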